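# Hold the gas lighter ready at the free burner

## Robot

A 6-joint arm with a two-finger parallel gripper is mounted at the origin on the work surface. World frame = base frame: x ahead of the robot, y to its left, z up, the work surface at z = 0. Lengths are in m, angles in rad, forces in N, time in s.
With the tool pointing down it reaches from about 0.275 to 1 m from the base axis. Payload 8.4 kg.
Tool frame: the origin (TCP) lies midway between the tips of the shut fingers; the grasp point (between the pads) lies 19 mm behind it; z points along the fingers, y is the direction in which the jaws open and shut (so a half turn about z gives the same grasp; the last joint's range is limited). The gripper opens to 85 mm and grips with 20 to 120 N. Pads are 22 mm wide; open, the fingers measure 114 mm over their backs; the gripper's body (76 mm by 85 mm) begins 54 mm behind the grasp point. The pads swing forward as they close: fully open they stand 13 mm farther back than shut.
Start: joints at [-0.002, 0.353, 1.633, -0, 1.155, -0.002], TCP at [0.625, -0, 0.231] pointing down, gripper open.
Joint ranges: [-2.63, 2.63], [-0.92, 2.1], [0.06, 2.66], [-1.3, 4.44], [0, 2.69], [-3.02, 3.02]. Speed limits (rad/s): [2.22, 2.22, 2.79, 3.14, 3.14, 3.14].

## Interface

Orientations are given as a rotation vector (axis times angle).
In Python, from plant import ctrl gives the robot as it stands. The module is installed in compiled form; this text tells all that it offers.
- The arm moves only by the tool step_arm, never from a script. Its argument "rows" is text: rows parted by semicolons, each of 5 numbers parted by spaces: the closure, from 0 (fully open) to 1 (shut), then the shift along the tool's x, y, z in mm, then the turn about the tool's z in degrees. In form: grip dx dy dz spin; .... A call has 1 to 20 rows; each row is the pose to reach, as a shift and turn from the pose commanded when the call began, along the tool's axes at that moment; what a row does not reach only later rows make up. A row lasts 1/12 s, in which the tool goes at most 41.7 mm and 7.16 degrees, less where a joint would pass 70% of its speed; a pose out of reach is approached as far as the arm can. A call with a gripper value outside its range is refused whole. The fingers move at their own pace and stop on an object; "force" is the grip in N (left out, the last holds). Time passes only in rows, so rows that repeat a pose let the fingers close. It gives the time, the measured TCP pose, the force and the opening at its end, in the units of the state.
- ctrl.read_state(): the state, without advancing time (a new reading comes with each control period).
- ctrl.snapshot(name): name is "scene" or "side" or "wrist"; returns a dict with "pixels" (480x640x3 uint8, blue, green, red), "depth" (480x640 float32, m along the optical axis (not along the pixel's ray), 0 where there is no reading), "vertical_fov" (degrees; the focal length in pixels is half the picture's height over the tangent of half this angle, whatever the lens; pixels are square), "cx", "cy" (the principal point, pixels), "origin" and "attitude" of the camera in the world. Camera axes: x right, y down, z forward; pixel columns grow to the right and rows downward; lengths in m; the calibration is good to about 2 mm. A picture is of the moment at which its call begins.
- ctrl.close_job(): hands the job in, once; it reports no verdict.
The state is a dict: "t": time; "joints": joint angles; "dq": joint speeds; "tau": joint torques, N m; "position": TCP position; "tcp_rot": TCP orientation; "contact_force": force on the tool from outside, world axes, zero at the start; "torque": the same for the moment, N m; "opening": opening from 0.0 (shut) to 1.0 (fully open).
Only numpy, scipy, OpenCV 4.12 (cv2) and the standard library are available. Lean on these libraries where they do the work, as an engineer would, in place of code of your own. Each camera call takes 0.05 s, during which the arm holds its last target. There are 200 camera calls.

## Task

Pick up the orange gas lighter by its handle, lift it higher than the sugar tin and the jar and carry it over to the hob, and finish holding it still, ready for me to turn on the gas at the free burner (the one without the moka pot). The nozzle hovers about a centimetre above the edge of that burner's black cap, slanting down in towards the middle of the burner from outside it, so that the handle stays clear of the flame. Do not let the lighter touch the hob, the pan supports or anything on the way, leave the pot, cup, tin and jar where they stand and the gas knobs off, and do not put the lighter down.

Things in the scene. Friction and masses are not known exactly. Their poses are not given: they have to be found in the camera images.
- lighter: Orange stick lighter, 257 mm long, about 85 g, lying flat on the counter left of the hob. Origin: underside, below the grip; x along the stick to the nozzle, z up as it lies. Handle x -72 to 60 mm, 22 thick, 26 wide (y) to x = 20; then a trigger guard bulging to y = -24. Grip at x -30 to 0, closing along y. Straight 10 mm tube x 66 to 185 at y 2, z 11. Balance point near x = 15.
- nozzle (a point): Centre of the nozzle's end face: (185, 2, 11) mm in the lighter's frame (moves with it).
- burner_free: Free, larger burner, fixed; left or right on the hob, yaw as the hob. Origin: on the hob sheet at its centre. Round cap 72 mm across, top 22 mm up. Iron pan support: low square frame, side 209 mm along x and y, 17 mm high; corner posts 42 mm high; from each a 7 mm finger bar (32 to 42 mm up) runs in along the diagonal to 46 mm from the centre, so the gaps lie open along -x, +x, -y, +y.
- burner_free_cap (a point): Centre of the top of the free burner's cap (22 mm above burner_free); axes as the burner.
- burner_pot: The smaller burner (cap 48 mm across) with the like pan support, on which the moka pot stands; origin as for the free burner, 240 mm from it.
- hob: Stainless two-burner hob, 290 (x) by 480 (y) by 10 mm thick, fixed; origin: centre of its underside, at counter level; its -x side (front) is nearest the robot. Burner centres at x = 25, y = 120 and -120 mm. Two black knobs 42 mm across at x = -115, y = 45 and -45 mm, tops 37 mm above the counter.
- knob_left (a joint): Left gas knob, rad; 0 = off, grows as it is turned. To stay off.
- knob_right (a joint): Right gas knob, rad; 0 = off, grows as it is turned. To stay off.
- moka_pot: Aluminium octagonal moka pot with black handle, 173 mm tall, 92 mm across, standing on the small burner's pan support (its knob top is about 225 mm above the counter). Origin: centre of its underside; handle reaches to x = -93 mm, spout to x = +55 mm. Bystander.
- sugar_tin: Square stainless steel sugar tin with hinged lid shut and a small black lid knob, 88 by 88 mm, 99 mm tall over the knob; origin: centre of its underside. Stands between lighter and hob. Bystander.
- jar: Round glass jar with wooden lid, 72 mm across, 110 mm tall; origin: centre of its underside. Stands between lighter and hob, beyond the tin. Bystander.
- cup: Red ceramic espresso cup with handle on its +y side, 64 mm across, 58 mm tall; origin: centre of its underside. Stands between lighter and hob, on the robot's side of the tin. Bystander.

How it is judged:
On the way:
1. the lighter is lifted in the fingers higher than the tin and the jar (height (world z) of lighter above 0.115 m and contact force between the fingers and lighter above 1 N), for 0.2 s.
At the end, for the whole second after the job is handed in: Held still, touching nothing else; nozzle centre 5-22 mm above the free burner's cap top and 22-50 mm from its centre in plan; stick slanting 12-60 degrees below level, its line within 20 mm of the burner's centre; grip point over 110 mm from it in plan (horizontal distance between nozzle and burner_free_cap between 0.022 and 0.05 m and z of nozzle in the frame of burner_free_cap between 0.005 and 0.022 m and angle between lighter's own x axis and vertical between 1.78 and 2.62 rad and y of burner_free_cap in the frame of lighter between -0.02 and 0.024 m and horizontal distance between lighter and burner_free_cap above 0.11 m and contact force between the fingers and lighter above 1 N and contact force between lighter and hob below 0.05 N and contact force between lighter and burner_free below 0.05 N and contact force between lighter and burner_pot below 0.05 N and contact force between lighter and moka_pot below 0.05 N and contact force between lighter and sugar_tin below 0.05 N and contact force between lighter and jar below 0.05 N and contact force between lighter and cup below 0.05 N and linear speed of lighter below 0.015 m/s and angular speed of lighter below 0.08 rad/s); the arm keeps its last pose, push and grip.
It fails at once if the pot, tin, jar or cup is pushed or tipped (moved over 12 mm or tilted over 0.15 rad) (distance of any of moka_pot, sugar_tin, jar, cup from where it was at the start of the episode above 0.012 m or angle between any of moka_pot, sugar_tin, jar, cup's own z axis and vertical above 0.15 rad).
It fails at once if a gas knob is turned (over 0.15 rad) (value of joint any of knob_left, knob_right above 0.15 rad).
It fails at once if the lighter strikes or leans on the hob, a burner or a pan support, or a bystander (over 1 N) (contact force between lighter and hob above 1 N or contact force between lighter and burner_free above 1 N or contact force between lighter and burner_pot above 1 N or contact force between lighter and moka_pot above 1 N or contact force between lighter and sugar_tin above 1 N or contact force between lighter and jar above 1 N or contact force between lighter and cup above 1 N).
It also fails if it takes over 37 s, if anything falls off the work surface, if the arm or the gripper's body presses on something with over 40 N, if the wrist force passes 120 N, or if a joint passes its speed limit or range.

## Working session

There is one attempt and no reset: what is moved stays moved. The work goes in short steps, Python scripts to look and compute and a tool call to move; the robot and the scene stay as the last step left them, time stands still between calls to the robot, and variables do not carry over. Pictures are saved under pics/ and viewed, about 8 in all and at most 12, crops included, and the job is handed in when it is done.

Besides the shell and the picture viewer there is one more tool, called after ">>>" as name(argument=value, ...) on one line, values as JSON. step_arm: Moves the arm, as the interface text tells. Its arguments: {"type":"object","properties":{"rows":{"type":"string"},"force":{"type":"number"}},"required":["rows"]}

```bash
mkdir -p pics; cat > h.py <<'E'
import numpy as np, cv2
from plant import ctrl
def snap(n):
    s=ctrl.snapshot(n); s['f']=240/np.tan(np.radians(s['vertical_fov'])/2)
    A=np.array(s['attitude'],float)
    if A.size==3: A=cv2.Rodrigues(A)[0]
    elif A.size==4: raise SystemExit(('quat',A))
    s['R']=A; s['o']=np.array(s['origin'],float); return s
def cloud(s):
    v,u=np.mgrid[:480,:640]; d=s['depth']
    P=np.stack([(u-s['cx'])/s['f']*d,(v-s['cy'])/s['f']*d,d],-1)@s['R'].T+s['o']
    P[d==0]=np.nan; return P
def ray(s,u,v,z):
    r=s['R']@np.array([(u-s['cx'])/s['f'],(v-s['cy'])/s['f'],1]); return s['o']+r*(z-s['o'][2])/r[2]
def proj(s,p):
    q=s['R'].T@(np.array(p)-s['o']); return q[0]/q[2]*s['f']+s['cx'],q[1]/q[2]*s['f']+s['cy']
E
python3 - <<'E'
from h import *
np.set_printoptions(precision=4,suppress=True)
print(ctrl.read_state())
for n in('scene','side'):
    s=snap(n);cv2.imwrite(f'pics/{n}0.png',s['pixels']);print(n,s['o'],s['R'].tolist(),s['f'],s['attitude'])
    P=cloud(s);h=cv2.cvtColor(s['pixels'],cv2.COLOR_BGR2HSV)
    m=(h[...,0]>5)&(h[...,0]<22)&(h[...,1]>170)&(h[...,2]>100)
    k,l,st,c=cv2.connectedComponentsWithStats(m.astype(np.uint8))
    for i in range(1,k):
        if st[i,4]>60: print(st[i],c[i],np.nanmedian(P[l==i],0))
E
```

```text
{'t': 0.0, 'joints': array([-0.0025,  0.3536,  1.6342, -0.    ,  1.1552, -0.0024]), 'dq': array([-0.0008, -0.0002, -0.0022, -0.0016, -0.0001, -0.0027]), 'tau': array([ -0.002 , -60.5236, -34.2063,  -0.0003,   0.0095,   0.    ]), 'position': array([ 0.6245, -0.    ,  0.2306]), 'tcp_rot': array([-2.2208, -2.2207,  0.0016]), 'contact_force': array([ 0.5029, -0.5734, -0.9671]), 'torque': array([ 0.055 , -0.0429, -0.0583]), 'opening': 0.9982961174696404}
scene [1.241  0.5394 1.0328] [[-0.5254690627147729, 0.6740435032150904, -0.5191797568310869], [0.8507141194820267, 0.40695739305843337, -0.3326727628601469], [-0.01295187413380594, -0.6164827945763062, -0.7872618452254688]] 535.7407923934172 [-1.3256 -2.3644  0.8252]
[460 255   9  46 192] [465.2188 280.099 ] [0.4862 0.4464 0.0216]
side [ 0.3201 -0.565   0.9501] [[0.9124753563658727, -0.321946128886302, 0.2524666594227787], [-0.4090354502641593, -0.7044765624705726, 0.5800023908199361], [-0.008872680100690533, -0.6325057019701641, -0.7745048821815527]] 610.0460385445672 [-2.4093  0.5193 -0.173 ]
```

View pics/scene0.png

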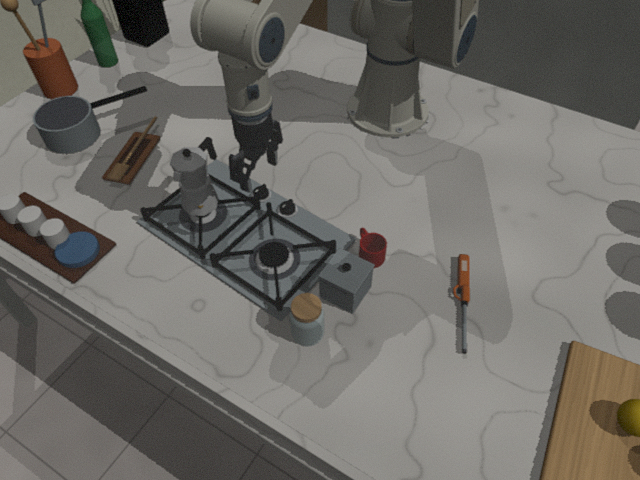

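View pics/side0.png

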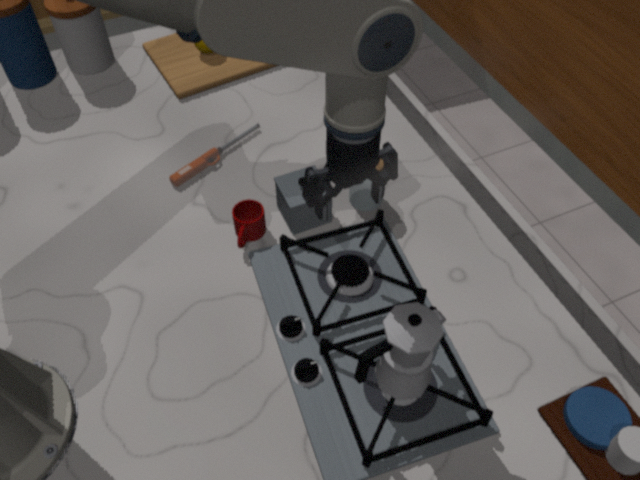

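```bash
python3 - <<'E'
from h import *
np.set_printoptions(precision=4,suppress=True)
L=[]
for n,caps,cor in(('scene',(274,254),[(213,259),(269,211),(334,245),(279,303)]),('side',(351,268),[(285,241),(379,216),(422,295),(317,328)])):
    s=snap(n);P=cloud(s);h=cv2.cvtColor(s['pixels'],cv2.COLOR_BGR2HSV);H,S,V=h[...,0].astype(int),h[...,1],h[...,2]
    # cap: dark blob near guess
    m=np.zeros((480,640),np.uint8);u,v=caps;m[v-18:v+19,u-28:u+29]=(V<45)[v-18:v+19,u-28:u+29]
    m=cv2.morphologyEx(m,cv2.MORPH_OPEN,np.ones((7,7)))
    k,l,st,c=cv2.connectedComponentsWithStats(m);i=1+np.argmax(st[1:,4]);print(n,'cap px',c[i],st[i],ray(s,*c[i],.030), np.nanmedian(P[l==i],0))
    C=np.array([ray(s,*q,.052)[:2] for q in cor]);print('corners',C,'mean',C.mean(0),'sides',np.linalg.norm(C-np.roll(C,1,0),axis=1))
    e=np.roll(C,-1,0)-C;print('dirs',np.degrees(np.arctan2(e[:,1],e[:,0])))
    # lighter: points 4..40mm high in its region
    reg=(P[...,2]>.006)&(P[...,2]<.045)&(P[...,1]>.3)&(P[...,0]>.3)&(P[...,0]<.85)
    q=reg&(H<22)&(S>120)&(V>60);Q=P[q];print('orange n',q.sum(),Q.mean(0),Q.min(0),Q.max(0),np.percentile(Q[:,2],95))
    l=cv2.fitLine(Q[:,:2].astype(np.float32),cv2.DIST_HUBER,0,.01,.01).ravel();print('line',l,np.degrees(np.arctan2(l[1],l[0])))
    # tall bystanders
    for nm,mm in(('red',(((H<8)|(H>172))&(S>150)&(P[...,2]>.01)&(P[...,1]<.4)&(P[...,0]>.3)&(P[...,1]>-.1))),('.09-.125',(P[...,2]>.07)&(P[...,2]<.125)&(P[...,0]>.4)&(P[...,1]>.15))):
        k,l,st,c=cv2.connectedComponentsWithStats(mm.astype(np.uint8))
        for i in range(1,k):
            if st[i,4]>80: A=P[l==i];print(nm,st[i,4],c[i],A.min(0),A.max(0))
for n,a,b in(('scene',(463.5,256),(464.5,351)),('side',(176,181),(259,125))):
    s=snap(n);A,B=ray(s,*a,.014),ray(s,*b,.011);print(n,A,B,np.linalg.norm(A-B),np.degrees(np.arctan2(*(B-A)[1::-1])))
E
```

```text
scene cap px [274.5049 252.0244] [259 243  29  23 410] [0.6463 0.0328 0.03  ] [0.6463 0.0339 0.0319]
corners [[ 0.749  -0.0655]
 [ 0.5614 -0.0401]
 [ 0.5704  0.1511]
 [ 0.7684  0.1311]] mean [0.6623 0.0441] sides [0.1975 0.1893 0.1915 0.199 ]
dirs [172.3054  87.3005  -5.7829 -95.6361]
orange n 950 [0.5823 0.6425 0.0201] [0.4126 0.4074 0.0085] [0.815  0.873  0.0427] 0.024336287901044196
line [0.4373 0.8993 0.5865 0.66  ] 64.06701
.09-.125 1584 [346.315 272.084] [0.5901 0.1759 0.0701] [0.6891 0.2692 0.1017]
.09-.125 1049 [306.4881 311.9276] [0.7426 0.1735 0.0701] [0.8098 0.2418 0.1151]
.09-.125 333 [633.2012 411.7688] [0.6064 0.8064 0.0702] [0.6623 0.838  0.0896]
side cap px [349.809  269.7296] [332 254  36  32 958] [0.6506 0.0312 0.03  ] [0.65   0.0305 0.032 ]
corners [[ 0.5607  0.1288]
 [ 0.7527  0.1107]
 [ 0.7342 -0.0857]
 [ 0.5376 -0.0703]] mean [0.6463 0.0209] sides [0.2005 0.1928 0.1973 0.1972]
dirs [ -5.4099 -95.3712 175.5203  83.361 ]
orange n 599 [0.5677 0.6521 0.0194] [0.4113 0.4054 0.0063] [0.7551 0.9496 0.0444] 0.0242870279763983
line [0.4053 0.9142 0.5677 0.6521] 66.08749
red 986 [248.2312 220.5314] [0.4809 0.1695 0.0101] [0.5508 0.2572 0.0616]
.09-.125 906 [291.9062 189.2219] [0.591  0.1727 0.0701] [0.6616 0.2673 0.1024]
.09-.125 96 [365.1354 184.5938] [0.7406 0.1679 0.0704] [0.7648 0.1892 0.0917]
scene [0.4142 0.4163 0.014 ] [0.6445 0.5136 0.011 ] 0.25000180268004324 22.90084009251007
side [0.4205 0.4105 0.014 ] [0.6502 0.5115 0.011 ] 0.2509329220276309 23.758438769986203
```

>>> step_arm(rows="0 431 -162 0 66.7;0 431 -162 0 66.7;0 431 -162 0 66.7;0 431 -162 0 66.7;0 431 -162 0 66.7;0 431 -162 0 66.7;0 431 -162 0 66.7;0 431 -162 0 66.7;0 431 -162 0 66.7;0 431 -162 0 66.7;0 431 -162 0 66.7;0 431 -162 0 66.7;0 431 -162 70 66.7;0 431 -162 70 66.7;0 431 -162 70 66.7;0 431 -162 70 66.7", force=20)

```text
t: 1.63
position: [0.4621, 0.4303, 0.1602]
tcp_rot: [3.075, 0.634, -0.005]
contact_force: [-0.8, 0.0, 0.8]
opening: 1.001
```

```bash
python3 - <<'E'
from h import *
np.set_printoptions(precision=4,suppress=True)
t=ctrl.read_state();R=cv2.Rodrigues(t['tcp_rot'])[0];print(t['t'],t['position'],R,t['joints'],t['opening'])
s=snap('wrist');cv2.imwrite('pics/w1.png',s['pixels']);print(s['o'],s['f'])
P=cloud(s);h=cv2.cvtColor(s['pixels'],cv2.COLOR_BGR2HSV)
q=(h[...,0]<22)&(h[...,1]>140)&(h[...,2]>60)&(P[...,2]<.045)
Q=P[q][:,:3];print(q.sum(),Q.min(0),Q.max(0))
for d in([.918,.396],):
  pass
T=(Q-t['position'])@R;print('tool frame x',np.percentile(T[:,0],[1,99]),'y',np.percentile(T[:,1],[1,50,99]))
l=cv2.fitLine(T[:,:2].astype(np.float32),cv2.DIST_HUBER,0,.01,.01).ravel();print(l)
g=abs(T[:,0])<.015;print('y at grip',np.percentile(T[g,1],[2,50,98]),g.sum())
E
```

```text
1.6333 [0.4621 0.4303 0.1602] [[ 0.9184  0.3958 -0.0026]
 [ 0.3957 -0.9184 -0.0025]
 [-0.0034  0.0012 -1.    ]] [ 0.7474  0.4363  1.6788 -0.      1.0301  1.9113] 1.000894383355768
[0.5233 0.4569 0.3012] 400.9681973336638
5502 [ 0.4102  0.1987 -0.0027] [0.5382 0.4744 0.045 ]
tool frame x [-0.0484  0.0767] y [-0.0176 -0.0039  0.2354]
[ 1.     -0.0054  0.0094 -0.0045]
y at grip [-0.0178 -0.0016  0.1868] 1227
```

>>> step_arm(rows="0 4 -4 40 0;0 4 -4 80 0;0 4 -4 115 0;0 4 -4 140 0;0 4 -4 155 0;0 4 -4 159 0;0 4 -4 159 0;0.5 4 -4 159 0;1 4 -4 159 0;1 4 -4 159 0;1 4 -4 159 0;1 4 -4 159 0;1 4 -4 159 0;1 4 -4 159 0;1 4 -4 159 0;1 4 -4 159 0", force=20)

```text
t: 3.02
position: [0.4655, 0.4367, 0.0033]
tcp_rot: [-3.076, -0.634, -0.002]
contact_force: [-0.5, -0.7, 6.7]
opening: 0.301
```

>>> step_arm(rows="1 0 0 -15 0;1 0 0 -30 0;1 0 0 -45 0;1 0 0 -60 0;1 0 0 -60 0;1 0 0 -60 0")

```text
t: 3.52
position: [0.4655, 0.4367, 0.0629]
tcp_rot: [-3.076, -0.634, -0.002]
contact_force: [-0.9, -0.6, -1.9]
opening: 0.299
```

```bash
cat >> h.py <<'E'
def lighter():
    "handle/tube axis from depth points near the tool, in tool frame"
    t=ctrl.read_state();R=cv2.Rodrigues(t['tcp_rot'])[0];out=[]
    for n in('scene','side','wrist'):
        s=snap(n);P=cloud(s);h=cv2.cvtColor(s['pixels'],cv2.COLOR_BGR2HSV)
        T=(P-t['position'])@R
        o=(h[...,0]<22)&(h[...,1]>120)&(h[...,2]>50)&(abs(T[...,1])<.03)&(abs(T[...,0])<.12)&(abs(T[...,2])<.15)
        Q=T[o]
        if len(Q)>30:
            l=cv2.fitLine(Q.astype(np.float32),cv2.DIST_HUBER,0,.001,.001).ravel();l[:3]*=np.sign(l[0]);out.append((n,len(Q)))
            print(n,len(Q),'tool-frame dir',l[:3],'pitch',np.degrees(np.arcsin(l[2])),'pt',l[3:],'x',np.percentile(Q[:,0],[1,99]))
        cv2.imwrite(f'pics/L_{n}_{t["t"]:.2f}.png',s['pixels'])
    print(t['t'],t['position'],t['contact_force'],t['opening'])
E
python3 - <<'E'
from h import *
np.set_printoptions(precision=4,suppress=True)
lighter()
import glob
f=sorted(glob.glob('pics/L_side*'))[-1];g=f.replace('side','scene')
a=cv2.imread(f)[60:260,120:440];b=cv2.imread(g)[200:400,340:640]
cv2.imwrite('pics/v3.png',np.vstack([cv2.resize(a,(480,300)),cv2.resize(b,(480,300))]))
E
```

```text
scene 337 tool-frame dir [0.9959 0.0831 0.0359] pitch 2.0555954 pt [ 0.0372 -0.0016 -0.0178] x [-0.0297  0.0723]
side 305 tool-frame dir [ 0.9993 -0.0356  0.0107] pitch 0.611854 pt [ 0.0101  0.0075 -0.0135] x [-0.0594  0.0698]
wrist 19754 tool-frame dir [ 0.9999  0.0087 -0.0067] pitch -0.38505125 pt [ 0.023   0.     -0.0146] x [-0.0339  0.0698]
3.5167 [0.4655 0.4367 0.0629] [-0.8592 -0.6362 -1.8526] 0.29947907970266463
```

View pics/v3.png

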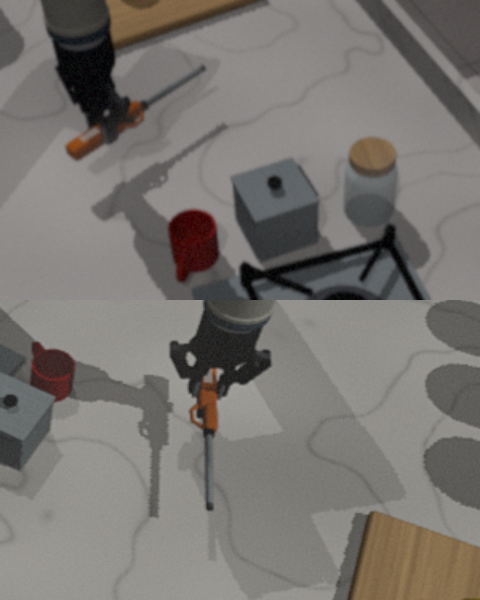

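>>> step_arm(rows="1 0 0 -15 0;1 0 0 -30 0;0.72 0 0 -30 0;0.71 0 0 -30 0;0.705 0 0 -30 0;0.70 0 0 -30 0")

```text
t: 4.17
position: [0.4645, 0.4357, 0.0909]
tcp_rot: [3.076, 0.634, -0.003]
contact_force: [-0.8, -0.9, -1.5]
opening: 0.305
```

```bash
python3 - <<'E'
from h import *
np.set_printoptions(precision=4,suppress=True)
lighter()
E
```

```text
scene 334 tool-frame dir [0.9976 0.0513 0.0475] pitch 2.722986 pt [ 0.0323  0.0006 -0.0174] x [-0.0295  0.0734]
side 375 tool-frame dir [ 0.9998 -0.014   0.011 ] pitch 0.6303366 pt [-0.0144  0.0084 -0.014 ] x [-0.0592  0.0702]
wrist 19701 tool-frame dir [ 0.9989 -0.0439 -0.0164] pitch -0.941765 pt [ 0.0226  0.0009 -0.0165] x [-0.0327  0.0711]
4.1667 [0.4645 0.4357 0.0909] [-0.7844 -0.893  -1.4766] 0.30505398184021904
```

>>> step_arm(rows="0.697 0 0 0 0;0.695 0 0 0 0;0.695 0 0 0 0;0.695 0 0 0 0")

```text
t: 4.65
position: [0.4651, 0.4362, 0.0923]
tcp_rot: [3.077, 0.634, -0.0]
contact_force: [-0.8, -0.3, -0.6]
opening: 0.304
```

```bash
python3 - <<'E'
from h import *
np.set_printoptions(precision=4,suppress=True)
lighter()
E
```

```text
scene 387 tool-frame dir [0.869  0.041  0.4931] pitch 29.541786 pt [0.0353 0.0001 0.0049] x [-0.0239  0.0665]
side 276 tool-frame dir [ 0.9197 -0.0372  0.3908] pitch 23.00129 pt [-0.0196  0.0061 -0.0088] x [-0.0568  0.0595]
wrist 12185 tool-frame dir [ 0.9699 -0.0018  0.2434] pitch 14.086094 pt [-0.0009 -0.0018  0.0324] x [-0.0621  0.0615]
4.65 [0.4651 0.4362 0.0923] [-0.7757 -0.3278 -0.627 ] 0.3038219730004002
```

>>> step_arm(rows="0.75 0 0 0 0;1 0 0 0 0;1 0 0 0 0;1 0 0 0 0;1 0 0 -15 0;1 0 0 -45 0;1 0 0 -85 0;1 0 0 -125 0;1 0 0 -165 0;1 0 0 -205 0;1 0 0 -240 0;1 0 0 -260 0;1 0 0 -260 0;1 0 0 -260 0;1 0 0 -260 0", force=50)

```text
t: 6.05
position: [0.4647, 0.4359, 0.3511]
tcp_rot: [3.076, 0.634, -0.002]
contact_force: [0.1, 0.2, 0.1]
opening: -0.0
```

```bash
python3 - <<'E'
from h import *
np.set_printoptions(precision=4,suppress=True)
lighter()
t=ctrl.read_state();d=np.array([.918,.396,0])
for n in('scene','side'):
    s=snap(n)
    G=t['position']+[0,0,.012]
    for a in(20,26,32): 
        p=G+.203*(np.cos(np.radians(a))*d-[0,0,np.sin(np.radians(a))]);print(n,a,proj(s,p))
    c=np.array(proj(s,G)).astype(int);print(c)
    x0,y0=max(0,c[0]-140),max(0,c[1]-120);im=s['pixels'][y0:y0+270,x0:x0+280];print('crop',n,x0,y0)
    cv2.imwrite(f'pics/c_{n}.png',im)
cv2.imwrite('pics/v4.png',np.hstack([cv2.resize(cv2.imread(f'pics/c_{n}.png'),(400,400)) for n in('scene','side')]))
E
```

```text
6.05 [0.4647 0.4359 0.3511] [0.1201 0.1612 0.0839] -0.00011135242405379825
scene 20 (np.float64(497.87815823295387), np.float64(270.61882169357585))
scene 26 (np.float64(494.77057712700355), np.float64(273.3380081651139))
scene 32 (np.float64(491.87325848706854), np.float64(274.7016326948779))
[501 162]
crop scene 361 42
side 20 (np.float64(242.85783767190378), np.float64(16.15330968974203))
side 26 (np.float64(240.813993965107), np.float64(26.756302756227313))
side 32 (np.float64(238.0330426305685), np.float64(37.15227777587555))
[159  23]
crop side 19 0
```

View pics/v4.png

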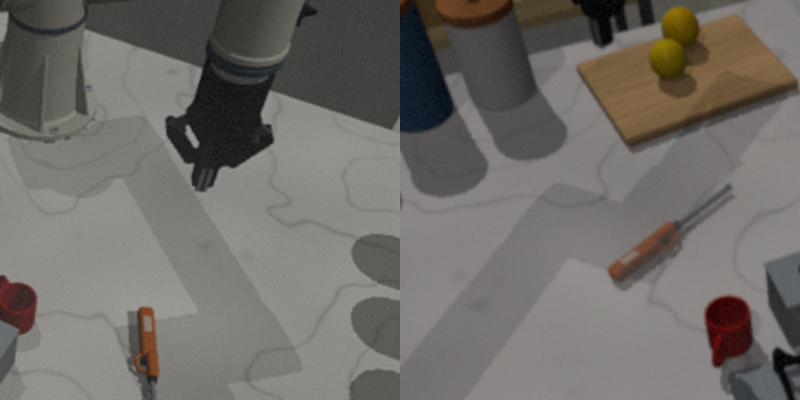

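```bash
cat >> h.py <<'E'
def flat():
    t=ctrl.read_state();R=cv2.Rodrigues(t['tcp_rot'])[0]
    for n in('scene','side','wrist'):
        s=snap(n);P=cloud(s);h=cv2.cvtColor(s['pixels'],cv2.COLOR_BGR2HSV)
        q=(h[...,0]<22)&(h[...,1]>120)&(h[...,2]>50)&(P[...,2]>.005)&(P[...,2]<.04)&(abs(P[...,0]-.48)<.18)&(abs(P[...,1]-.44)<.14)
        k,l,st,c=cv2.connectedComponentsWithStats(q.astype(np.uint8));
        if k<2: continue
        i=1+np.argmax(st[1:,4]);Q=((P[l==i])-t['position'])@R
        a=cv2.fitLine(Q[:,:2].astype(np.float32),cv2.DIST_HUBER,0,.001,.001).ravel();a[:2]*=np.sign(a[0]);e=(Q[:,:2]-a[2:])@a[:2];r=np.percentile(e,[.5,99.5])
        print(n,len(Q),'tail(tool)',a[2:]+r[0]*a[:2],'len',r[1]-r[0],'ang',np.degrees(np.arctan2(a[1],a[0])),'grip-42',a[2:]+(r[0]+.03)*a[:2],'ztop',t['position'][2]-np.percentile(Q[:,2],5))
E
python3 - <<'E'
from h import *
np.set_printoptions(precision=4,suppress=True)
flat()
E
```

```text
scene 397 tail(tool) [-0.0663  0.0046] len 0.12678512193627312 ang -4.1684594 grip-42 [-0.0364  0.0025] ztop 0.025062878782912412
side 151 tail(tool) [-0.0194  0.0029] len 0.07267617999649055 ang -8.845418 grip-42 [ 0.0102 -0.0017] ztop 0.025022643569153014
wrist 1916 tail(tool) [-0.0696  0.0002] len 0.12755081484251057 ang -2.8318613 grip-42 [-0.0396 -0.0013] ztop 0.021812724616683377
```

>>> step_arm(rows="0 -39 -2 0 -2.8;0 -39 -2 0 -2.8;0 -39 -2 40 -2.8;0 -39 -2 80 -2.8;0 -39 -2 120 -2.8;0 -39 -2 160 -2.8;0 -39 -2 200 -2.8;0 -39 -2 240 -2.8;0 -39 -2 280 -2.8;0 -39 -2 315 -2.8;0 -39 -2 340 -2.8;0 -39 -2 349 -2.8;0 -39 -2 349 -2.8;0.5 -39 -2 349 -2.8;1 -39 -2 349 -2.8;1 -39 -2 349 -2.8;1 -39 -2 349 -2.8;1 -39 -2 349 -2.8;1 -39 -2 349 -2.8;1 -39 -2 349 -2.8", force=20)

```text
t: 8.12
position: [0.4291, 0.4233, 0.0047]
tcp_rot: [-3.059, -0.709, -0.003]
contact_force: [-1.4, -0.5, 7.4]
opening: 0.301
```

>>> step_arm(rows="1 0 0 0 0;1 0 0 0 0;1 0 0 -20 0;1 0 0 -40 0;1 0 0 -60 0;1 0 0 -80 0;0.72 0 0 -95 0;0.71 0 0 -95 0;0.71 0 0 -95 0;0.71 0 0 -95 0")

```text
t: 8.95
position: [0.4281, 0.4223, 0.0977]
tcp_rot: [3.06, 0.709, -0.001]
contact_force: [-0.5, -0.5, -1.5]
opening: 0.296
```

```bash
python3 - <<'E'
from h import *
np.set_printoptions(precision=4,suppress=True)
lighter()
E
```

```text
scene 383 tool-frame dir [0.9988 0.0431 0.0228] pitch 1.3087977 pt [ 0.0292 -0.0009 -0.0172] x [-0.0246  0.0968]
side 436 tool-frame dir [ 0.9998 -0.0131  0.0147] pitch 0.84367156 pt [ 0.0302  0.0073 -0.0136] x [-0.0358  0.0938]
wrist 25034 tool-frame dir [0.9998 0.0086 0.0196] pitch 1.12523 pt [ 0.0378 -0.0007 -0.0144] x [-0.0307  0.0937]
8.95 [0.4281 0.4223 0.0977] [-0.4548 -0.4592 -1.4776] 0.29589163858996764
```

>>> step_arm(rows="0.706 0 0 0 0;0.706 0 0 0 0;0.704 0 0 0 0;0.704 0 0 0 0")

```text
t: 9.43
position: [0.4284, 0.4226, 0.098]
tcp_rot: [3.06, 0.709, -0.001]
contact_force: [0.4, -0.1, -0.6]
opening: 0.304
```

```bash
python3 - <<'E'
from h import *
np.set_printoptions(precision=4,suppress=True)
lighter()
E
```

```text
scene 384 tool-frame dir [0.9979 0.0403 0.0498] pitch 2.8523152 pt [ 0.0483  0.0007 -0.0158] x [-0.0233  0.0961]
side 431 tool-frame dir [ 0.9998 -0.0147  0.0141] pitch 0.8055621 pt [ 0.0309  0.0072 -0.0135] x [-0.0355  0.0934]
wrist 25029 tool-frame dir [0.9994 0.0143 0.0318] pitch 1.8205112 pt [ 0.042   0.0006 -0.014 ] x [-0.0303  0.094 ]
9.4333 [0.4284 0.4226 0.098 ] [ 0.38   -0.0831 -0.5666] 0.30426839426795366
```

>>> step_arm(rows="0.703 0 0 0 0;0.702 0 0 0 0;0.702 0 0 0 0;0.702 0 0 0 0")

```text
t: 9.92
position: [0.4285, 0.4227, 0.0983]
tcp_rot: [-3.06, -0.709, -0.0]
contact_force: [0.1, 0.2, -1.4]
opening: 0.3
```

```bash
python3 - <<'E'
from h import *
np.set_printoptions(precision=4,suppress=True)
lighter()
E
```

```text
scene 390 tool-frame dir [0.998  0.0366 0.0525] pitch 3.0090716 pt [ 0.0487  0.001  -0.0157] x [-0.0254  0.0962]
side 430 tool-frame dir [ 0.9997 -0.016   0.0187] pitch 1.0738279 pt [ 0.0307  0.0072 -0.0131] x [-0.0355  0.0935]
wrist 25013 tool-frame dir [ 0.9987 -0.0505  0.0029] pitch 0.1661129 pt [ 0.0445 -0.0018 -0.0148] x [-0.0304  0.0939]
9.9167 [0.4285 0.4227 0.0983] [ 0.108   0.2097 -1.3756] 0.2999741433565494
```

>>> step_arm(rows="0.701 0 0 0 0;0.700 0 0 0 0;0.700 0 0 0 0;0.700 0 0 0 0;0.72 0 0 0 0;0.72 0 0 0 0")

```text
t: 10.57
position: [0.4285, 0.4227, 0.0983]
tcp_rot: [3.06, 0.709, -0.0]
contact_force: [0.3, -1.1, -0.8]
opening: 0.299
```

```bash
python3 - <<'E'
from h import *
np.set_printoptions(precision=4,suppress=True)
lighter()
E
```

```text
scene 380 tool-frame dir [0.9981 0.0312 0.0523] pitch 3.0004318 pt [ 0.0482  0.0009 -0.016 ] x [-0.0243  0.0963]
side 439 tool-frame dir [ 0.9997 -0.0168  0.0178] pitch 1.0186081 pt [ 0.0312  0.0073 -0.013 ] x [-0.0358  0.0941]
wrist 25016 tool-frame dir [ 0.9995 -0.0318  0.0075] pitch 0.42831808 pt [ 0.0229  0.0012 -0.0151] x [-0.0306  0.0939]
10.5667 [0.4285 0.4227 0.0983] [ 0.3081 -1.1334 -0.8119] 0.29877871079405444
```

>>> step_arm(rows="0.699 0 0 0 0;0.698 0 0 0 0;0.698 0 0 0 0;0.73 0 0 0 0;0.73 0 0 0 0")

```text
t: 11.13
position: [0.4285, 0.4227, 0.0983]
tcp_rot: [3.06, 0.709, -0.0]
contact_force: [0.9, -0.0, -0.3]
opening: 0.3
```

```bash
python3 - <<'E'
from h import *
np.set_printoptions(precision=4,suppress=True)
lighter()
E
```

```text
scene 379 tool-frame dir [0.9994 0.0179 0.0308] pitch 1.7636238 pt [ 0.0537  0.0008 -0.0157] x [-0.0233  0.0963]
side 433 tool-frame dir [ 0.9996 -0.0159  0.0215] pitch 1.232126 pt [ 0.0312  0.0074 -0.0138] x [-0.0357  0.0952]
wrist 25029 tool-frame dir [ 0.9997 -0.0223  0.0135] pitch 0.7740334 pt [ 0.0122  0.0004 -0.0156] x [-0.0305  0.0939]
11.1333 [0.4285 0.4227 0.0983] [ 0.9032 -0.0365 -0.3491] 0.2995284220307432
```

>>> step_arm(rows="0.697 0 0 0 0;0.696 0 0 0 0;0.696 0 0 0 0;0.74 0 0 0 0;0.74 0 0 0 0")

```text
t: 11.7
position: [0.4285, 0.4227, 0.0983]
tcp_rot: [-3.06, -0.709, -0.0]
contact_force: [-0.4, 0.0, -0.1]
opening: 0.3
```

```bash
python3 - <<'E'
from h import *
np.set_printoptions(precision=4,suppress=True)
lighter()
E
```

```text
scene 444 tool-frame dir [0.8841 0.0313 0.4663] pitch 27.795382 pt [ 0.0417 -0.      0.0073] x [-0.0207  0.0875]
side 387 tool-frame dir [ 0.9031 -0.0181  0.429 ] pitch 25.404778 pt [0.0191 0.007  0.0001] x [-0.0357  0.0827]
wrist 18927 tool-frame dir [ 0.9017 -0.0357  0.4309] pitch 25.527012 pt [ 0.0117  0.0015 -0.006 ] x [-0.0279  0.0848]
11.7 [0.4285 0.4227 0.0983] [-0.4353  0.022  -0.0926] 0.30000286205303034
```

>>> step_arm(rows="1 0 0 0 0;1 0 0 0 0;1 0 0 0 0;1 0 0 -10 0;1 0 0 -25 0;1 0 0 -50 0;1 0 0 -80 0;1 0 0 -110 0;1 0 0 -140 0;1 0 0 -170 0;1 0 0 -200 0;1 0 0 -230 0;1 0 0 -250 0;1 0 0 -260 0;1 0 0 -260 0;1 0 0 -260 0", force=45)

```text
t: 13.18
position: [0.4282, 0.4224, 0.3579]
tcp_rot: [3.06, 0.709, -0.0]
contact_force: [0.1, 0.1, -1.6]
opening: 0.29
```

```bash
python3 - <<'E'
from h import *
np.set_printoptions(precision=4,suppress=True)
lighter()
t=ctrl.read_state();R=cv2.Rodrigues(t['tcp_rot'])[0];print(R)
ims=[]
for n in('scene','side','wrist'):
    s=snap(n)
    G=t['position']+R@[0,0,-.0036];im=s['pixels'].copy()
    for a in(23,25.5,28):
        p=G+R@np.array([.227*np.cos(np.radians(a)),0,.227*np.sin(np.radians(a))]);uv=proj(s,p);print(n,a,p,uv)
    u,v=np.array(uv).astype(int)
    x0,y0=min(max(0,u-100),440),min(max(0,v-100),280);print('crop',n,x0,y0);ims.append(cv2.resize(im[y0:y0+200,x0:x0+200],(266,266)) if n!='wrist' else cv2.resize(im,(268,266)))
cv2.imwrite('pics/v5.png',cv2.resize(np.hstack(ims),(800,266)))
E
```

```text
scene 683 tool-frame dir [0.8837 0.0348 0.4667] pitch 27.818851 pt [0.041  0.0005 0.0072] x [-0.0236  0.0878]
side 632 tool-frame dir [0.9009 0.0173 0.4336] pitch 25.69933 pt [0.0185 0.0093 0.0045] x [-0.0356  0.0834]
wrist 18789 tool-frame dir [0.8906 0.006  0.4548] pitch 27.05416 pt [ 0.0466 -0.0005  0.0133] x [-0.0283  0.0843]
13.1833 [0.4282 0.4224 0.3579] [ 0.068   0.1085 -1.6382] 0.2895754024352984
[[ 0.898   0.4399 -0.0023]
 [ 0.4399 -0.898  -0.0022]
 [-0.003   0.001  -1.    ]]
scene 23 [0.6153 0.5138 0.2706] (np.float64(500.95570944538906), np.float64(268.96823273641826))
scene 25.5 [0.6116 0.512  0.2616] (np.float64(499.39149416294345), np.float64(270.08033069478046))
scene 28 [0.6076 0.51   0.2527] (np.float64(497.8618520416727), np.float64(270.9310589565204))
crop scene 397 170
side 23 [0.6153 0.5138 0.2706] (np.float64(232.12754071145997), np.float64(28.56599767193157))
side 25.5 [0.6116 0.512  0.2616] (np.float64(231.20874356749252), np.float64(33.46840768268888))
side 28 [0.6076 0.51   0.2527] (np.float64(230.15091600944976), np.float64(38.33348734237606))
crop side 130 0
wrist 23 [0.6153 0.5138 0.2706] (np.float64(319.1692979929296), np.float64(-188.85225047193103))
wrist 25.5 [0.6116 0.512  0.2616] (np.float64(319.17423351477925), np.float64(-163.34126943202455))
wrist 28 [0.6076 0.51   0.2527] (np.float64(319.17914342804977), np.float64(-139.61265139646906))
crop wrist 219 0
```

View pics/v5.png

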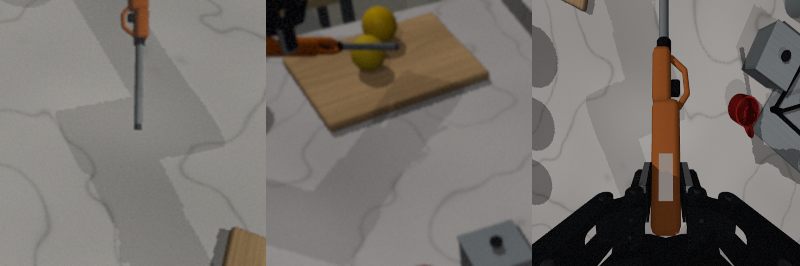

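>>> step_arm(rows="1 -8 14 0 1.4;1 -21 39 0 3.8;1 -36 66 0 6.5;1 -51 93 0 9.2;1 -66 120 0 11.9;1 -81 147 0 14.6;1 -96 174 0 17.3;1 -111 201 0 20;1 -126 228 0 22.7;1 -141 255 0 25.4;1 -155 282 0 27.8;1 -166 304 0 29.8;1 -173 317 0 31;1 -177 323 0 31.6;1 -177 323 0 31.6;1 -177 323 0 31.6")

```text
t: 14.82
position: [0.4117, 0.055, 0.3581]
tcp_rot: [-3.137, 0.151, 0.0]
contact_force: [-0.2, 0.2, -1.0]
opening: 0.293
```

```bash
cat >> h.py <<'E'
def view(a,out):
    t=ctrl.read_state();R=cv2.Rodrigues(t['tcp_rot'])[0];ims=[]
    p=t['position']+R@np.array([.227*np.cos(np.radians(a)),0,.227*np.sin(np.radians(a))-.0036]);print('pred nozzle',p)
    for n in('scene','side'):
        s=snap(n);u,v=proj(s,p);x0,y0=int(min(max(0,u-75),490)),int(min(max(0,v-75),330));print(n,'pred px',u,v,'crop',x0,y0,'in crop x2.667',(u-x0)*8/3,(v-y0)*8/3)
        ims.append(cv2.resize(s['pixels'][y0:y0+150,x0:x0+150],(400,400),interpolation=cv2.INTER_CUBIC))
    cv2.imwrite(out,np.hstack(ims))
def tri(a,b):
    A=[];B=[]
    for n,(u,v) in(('scene',a),('side',b)):
        s=snap(n);r=s['R']@np.array([(u-s['cx'])/s['f'],(v-s['cy'])/s['f'],1]);r/=np.linalg.norm(r);M=np.eye(3)-np.outer(r,r);A.append(M);B.append(M@s['o'])
    p=np.linalg.lstsq(np.vstack(A),np.hstack(B),rcond=None)[0];print('tri',p,[proj(snap(n),p) for n in('scene','side')]);return p
E
python3 - <<'E'
from h import *
np.set_printoptions(precision=4,suppress=True)
lighter();view(25.7,'pics/v6.png')
E
```

```text
scene 501 tool-frame dir [ 0.8879 -0.0376  0.4585] pitch 27.293573 pt [ 0.047  -0.0048  0.0125] x [-0.0142  0.0876]
side 1035 tool-frame dir [ 0.8914 -0.0263  0.4525] pitch 26.905989 pt [0.0323 0.0064 0.0058] x [-0.0331  0.0848]
wrist 18937 tool-frame dir [ 0.8973 -0.0213  0.441 ] pitch 26.167208 pt [ 0.0382 -0.0026  0.0073] x [-0.028   0.0848]
14.8167 [0.4117 0.055  0.3581] [-0.1889  0.1709 -1.0187] 0.29337273576623485
pred nozzle [0.6153 0.0363 0.2633]
scene pred px 275.55377501044256 173.11104437909114 crop 200 98 in crop x2.667 201.47673336118018 200.29611834424304
side pred px 333.4718195933246 186.2661216318278 crop 258 111 in crop x2.667 201.25818558219893 200.7096576848741
```

View pics/v6.png

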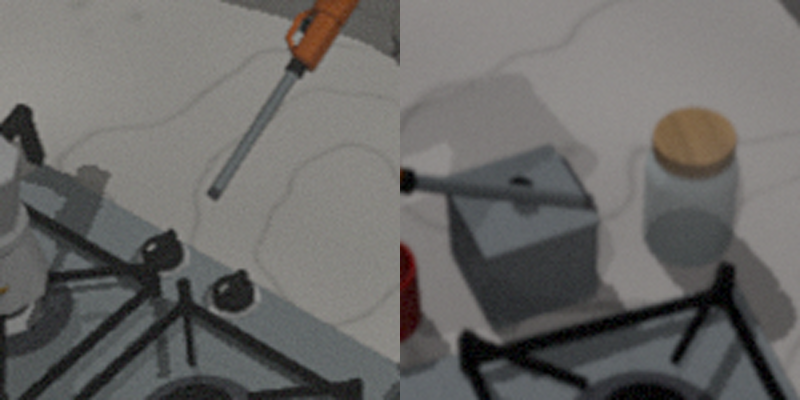

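```bash
python3 - <<'E'
from h import *
np.set_printoptions(precision=4,suppress=True)
tri((279.9,170.7),(330.75,186.75)); tri((274.5,252.8),(349.8,268.9))
E
```

```text
tri [0.6086 0.039  0.2641] [(np.float64(278.47366645561823), np.float64(171.30835541333622)), (np.float64(328.83168411132294), np.float64(186.07143628677795))]
tri [0.65   0.0336 0.0308] [(np.float64(273.8512317991165), np.float64(253.03560038455294)), (np.float64(348.9675074671657), np.float64(268.6520393754281))]
```

>>> step_arm(rows="1 5 1 8 0;1 5 1 22 0;1 5 1 40 0;1 5 1 60 0;1 5 1 80 0;1 5 1 100 0;1 5 1 120 0;1 5 1 140 0;1 5 1 160 0;1 5 1 175 0;1 5 1 187 0;1 5 1 195 0;1 5 1 199 0;1 5 1 199 0;1 5 1 199 0")

```text
t: 16.72
position: [0.4168, 0.0532, 0.1595]
tcp_rot: [-3.138, 0.151, -0.0]
contact_force: [0.8, 0.5, -0.1]
opening: 0.289
```

```bash
python3 - <<'E'
from h import *
np.set_printoptions(precision=4,suppress=True)
lighter();view(26,'pics/v7.png')
E
```

```text
scene 351 tool-frame dir [ 0.8818 -0.0974  0.4615] pitch 27.484638 pt [ 0.0394 -0.0066  0.0057] x [-0.0117  0.0866]
side 863 tool-frame dir [ 0.8941 -0.0577  0.4441] pitch 26.367348 pt [ 0.0145  0.0064 -0.004 ] x [-0.0327  0.0853]
wrist 18894 tool-frame dir [ 0.8942 -0.0065  0.4476] pitch 26.58729 pt [ 0.021  -0.0012 -0.0017] x [-0.0277  0.0851]
16.7167 [0.4168 0.0532 0.1595] [ 0.7605  0.4658 -0.0696] 0.2887361079694066
pred nozzle [0.6203 0.0338 0.0643]
scene pred px 279.99683807439385 235.71721616912458 crop 204 160 in crop x2.667 202.65823486505028 201.9125764509989
side pred px 334.90176739784164 263.03510366835917 crop 259 188 in crop x2.667 202.40471306091104 200.0936097822911
```

View pics/v7.png

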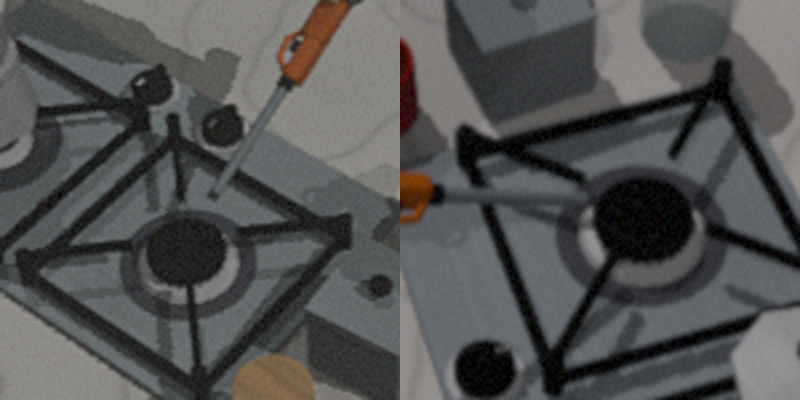

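```bash
python3 - <<'E'
from h import *
np.set_printoptions(precision=4,suppress=True)
a=tri((283.5,233.1),(330.2,264)); b=tri((204+186/2.667,160+252/2.667),(259+243/2.667,188+220/2.667));d=a-b;print(d,np.hypot(*d[:2]))
E
```

```text
tri [0.6107 0.0359 0.0647] [(np.float64(283.0536794814156), np.float64(233.27435718323613)), (np.float64(329.61076527762015), np.float64(263.8113982749636))]
tri [0.6513 0.0328 0.0256] [(np.float64(273.4204651874513), np.float64(254.60457110483352)), (np.float64(349.70200729788394), np.float64(270.3679697826536))]
[-0.0406  0.0031  0.0391] 0.040755455066719556
```

>>> step_arm(rows="1 3 0 3 0;1 3 0 8 0;1 3 0 13 0;1 3 0 17 0;1 3 0 19 0;1 3 0 20 0;1 3 0 20 0;1 3 0 20 0;1 3 0 20 0;1 3 0 20 0;1 3 0 20 0;1 3 0 20 0")

```text
t: 18.37
position: [0.4196, 0.053, 0.1394]
tcp_rot: [-3.138, 0.151, -0.0]
contact_force: [0.2, 0.5, -1.7]
opening: 0.291
```

```bash
python3 - <<'E'
from h import *
np.set_printoptions(precision=4,suppress=True)
lighter();view(26,'pics/v8.png')
for n in('scene','side'):
    s=snap(n);P=cloud(s);h=cv2.cvtColor(s['pixels'],cv2.COLOR_BGR2HSV)
    # tube points: within 15 mm of line in plan, 12..60 mm above... ; cap depth points
    t=ctrl.read_state();R=cv2.Rodrigues(t['tcp_rot'])[0];T=(P-t['position'])@R
    q=(abs(T[...,1])<.012)&(T[...,0]>.115)&(T[...,0]<.23)&(abs(T[...,2]-(-.0036+.488*T[...,0]))<.012)
    Q=P[q];i=np.argsort(T[q][:,0])[-6:];print(n,q.sum(),Q[i])
    c=(np.hypot(P[...,0]-.65,P[...,1]-.0325)<.045)&(abs(P[...,2]-.032)<.005)&(h[...,2]<60);print('cap',c.sum(),np.nanmedian(P[c],0),(np.percentile(P[c],2,0)+np.percentile(P[c],98,0))/2)
print(ctrl.read_state()['dq'])
E
```

```text
scene 333 tool-frame dir [ 0.8896 -0.0247  0.456 ] pitch 27.130207 pt [ 0.0487 -0.0053  0.0124] x [-0.0105  0.0868]
side 838 tool-frame dir [ 0.8924 -0.0225  0.4506] pitch 26.783022 pt [0.0291 0.0056 0.0042] x [-0.0334  0.0848]
wrist 18905 tool-frame dir [ 0.9043 -0.0266  0.426 ] pitch 25.217108 pt [0.0247 0.0003 0.001 ] x [-0.0279  0.0848]
18.3667 [0.4196 0.053  0.1394] [ 0.2482  0.5006 -1.6859] 0.2907903016528796
pred nozzle [0.6226 0.0334 0.0435]
scene pred px 279.9334421706276 241.88101090113543 crop 204 166 in crop x2.667 202.48917912167357 202.3493624030278
side pred px 335.93206606443 269.5922836947063 crop 260 194 in crop x2.667 202.48550950514664 201.57942318588343
scene 262 [[0.648  0.0354 0.0299]
 [0.6466 0.0201 0.0297]
 [0.6477 0.0299 0.0336]
 [0.6475 0.0266 0.0311]
 [0.6486 0.0333 0.0329]
 [0.6495 0.0425 0.0325]]
cap 568 [0.6526 0.0348 0.0321] [0.6522 0.0349 0.0319]
side 397 [[0.6486 0.0392 0.0299]
 [0.6482 0.0343 0.033 ]
 [0.6473 0.0239 0.0338]
 [0.6471 0.0192 0.0303]
 [0.6477 0.0244 0.0298]
 [0.6488 0.0356 0.0342]]
cap 922 [0.6503 0.0293 0.0317] [0.6505 0.0304 0.0318]
[-0.0013 -0.0001 -0.0001 -0.0005  0.0002  0.    ]
```

View pics/v8.png

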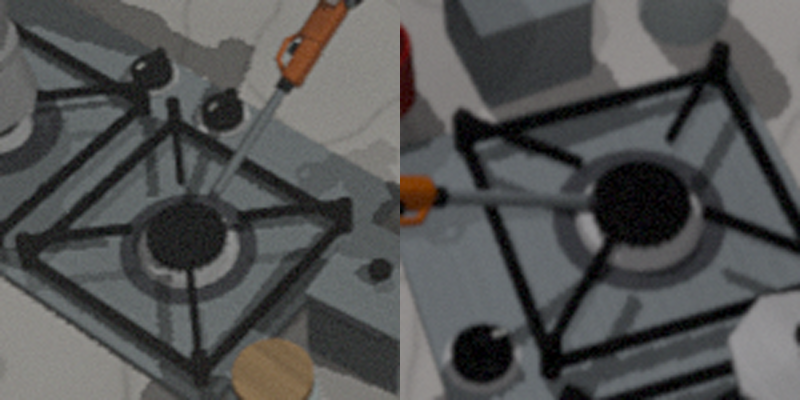

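```bash
python3 - <<'E'
from h import *
np.set_printoptions(precision=4,suppress=True)
tri((282.7,240.6),(332.5,270.5))
for n,(u,v),c,p in(('scene',(282.7,240.6),(.6524,.0349),0),('side',(332.5,270.5),(.6504,.030),0)):
    s=snap(n)
    for z in(.040,.045,.050):
        r=ray(s,u,v,z)[:2]-c;print(n,z,r,np.hypot(*r))
    # dark nozzle end / tube edge along axis
    R=None
E
```

```text
tri [0.6159 0.0357 0.0421] [(np.float64(282.37463332410886), np.float64(240.72541585620326)), (np.float64(332.0726450994284), np.float64(270.36528865655373))]
scene 0.04 [-0.0386  0.0002] 0.03857226607757432
scene 0.045 [-0.0354  0.0027] 0.035517728548345916
scene 0.05 [-0.0323  0.0053] 0.032681041934087975
side 0.04 [-0.0333  0.0064] 0.033905976838801546
side 0.045 [-0.0349  0.0031] 0.03506112602887519
side 0.05 [-0.0366 -0.0002] 0.03655287460103053
```

```bash
python3 -c "
from plant import ctrl
print(ctrl.close_job());t=ctrl.read_state();print(t['t'],t['position'],t['opening'])"
```

```text
the job is handed in; nothing more can be done
None
the job is handed in; nothing more can be done
```

The lighter is held still at the free (left) burner with its nozzle just above the edge of the cap. I handed the job in at about 18.5 s of the 37 s allowed; no verdict is given.

**How it went:** The moves could not tilt the tool, so I had to let the lighter pivot in the fingers to get the slant. I gripped the rear of the handle, lifted it a little and eased the grip by tiny amounts until the nozzle drooped onto the counter. Then I clamped it at 45 N. After that I lifted it to a TCP height of 0.36 m and carried it over. I came in from the robot's side through the gap in the pan support and lowered it in two steps.

**One mishap:** On the first try I eased the grip too far and the lighter dropped about 9 cm back onto the counter. I picked it up again further back, near x = -42 mm, which is behind the advised grip range of -30 to 0 mm.

**Last checks:**

| Check | Measured | Required |
|---|---|---|
| Nozzle above cap top | about 12–13 mm (10 mm by plain two-view triangulation) | 5–22 mm |
| Nozzle from burner centre, in plan | about 35 mm | 22–50 mm |
| Slant below level | 25–27° | 12–60° |
| Stick's line from burner centre | within a few mm | within 20 mm |

- **Disagreement:** Arm kinematics put the nozzle about 28 mm from the burner centre rather than 35 mm. Both values are within the limits.
- **Failed check:** An attempt to find the nozzle tip from depth points picked up the cap instead, so I ignored it.
- **Contact and bystanders:** Wrist force on the last reading was under 2 N. The last close-up shows no contact. I did not re-measure the pot, cup, tin, jar or knobs; nothing in the pictures suggested they had moved.

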